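Zero and set the stroke of a glue dispensing valve after a needle change

ROBOT

A 6-joint arm with a two-finger parallel gripper is mounted at the origin on the work surface. World frame = base frame: x ahead of the robot, y to its left, z up, the work surface at z = 0. Lengths are in m, angles in rad, forces in N, time in s.
With the tool pointing down it reaches from about 0.3 to 0.85 m from the base axis. Payload 5.4 kg.
Tool frame: the origin (TCP) lies midway between the tips of the shut fingers; the grasp point (between the pads) lies 19 mm behind it; y points along the fingers, z is the direction in which the jaws open and shut, and the axes are right-handed (so a half turn about y gives the same grasp; the last joint's range is limited). The gripper opens to 85 mm and grips with 20 to 120 N. Pads are 22 mm wide; open, the fingers measure 114 mm over their backs; the gripper's body (76 mm by 85 mm) begins 54 mm behind the grasp point. The pads swing forward as they close: fully open they stand 13 mm farther back than shut.
Start: joints at [1.116, 0.158, 1.597, -0, 1.386, -0.21], TCP at [0.139, 0.558, 0.231] pointing down, gripper open.
Joint ranges: [-2.91, 2.91], [-0.94, 2.29], [0.18, 2.7], [-1.29, 4.43], [0.17, 2.64], [-3, 3]. Speed limits (rad/s): [2.57, 2.57, 3.14, 3.14, 3.14, 3.14].

INTERFACE

Orientations are given as a unit quaternion [w, x, y, z].
In Python, from station import env gives the robot as it stands. Calls block until the motion is done:
- env.goto(position, orientation): joint-space move of the TCP to a pose.
- env.servo_line(position, orientation=None, velocity=0.15, force_limit=None): straight line of the TCP; orientation=None keeps the orientation; velocity is the mean speed in m/s. With force_limit (N) it stops when the force on the tool has changed by that much, and returns True; else False.
- env.move_j(angles): joint-space move.
- env.command_gripper(opening, f_grip=None): finger opening in m; f_grip is the grip in N (None keeps the last); returns when the fingers have stopped.
- env.wait(seconds).
- env.inverse_kinematics(position, orientation): joint angles nearest the present ones, or None.
- env.observe(): the state.
- env.capture(name): name is "side" or "top" or "wrist"; returns (picture, depth): 480x640x3 uint8, red, green, blue; 480x640 float32, m along the optical axis (not along the pixel's ray), 0 where there is no reading.
- env.calibration(name): a dict with "camera_matrix" (3x3 intrinsics, pixels), "xyz" and "attitude" of the camera in the world; the wrist camera has in their place "hand_eye" (4x4, takes a point from camera to tool coordinates, whose origin is the TCP and whose axes are the tool frame's). Camera axes: x right, y up, looking along -z (the intrinsics and any distortion apply to the point x, -y, -z); pixel columns grow to the right and rows downward; lengths in m; the calibration is good to about 2 mm. A picture is of the moment at which its call begins: read the wrist's pose just before it. calibration takes no time and is no camera call.
A pose or a line that the arm cannot do raises env.Unreachable and nothing moves.
- env.close_job(): hands the job in, once; it reports no verdict.
The state is a dict: "t": time; "joint_pos": joint angles; "joint_vel": joint speeds; "joint_efforts": joint torques, N m; "tool_pos": TCP position; "tool_rot": TCP orientation; "force": force on the tool from outside, world axes, zero at the start; "wrist_torque": the same for the moment, N m; "opening": finger opening in m.
Only numpy, scipy, OpenCV 4.12 (cv2) and the standard library are available. Lean on these libraries where they do the work, as an engineer would, in place of code of your own. Each camera call takes 0.05 s, during which the arm holds its last target.

TASK

The dispensing valve in the bench stand has a new needle, so its stroke has to be set: screw the black stroke knob down (clockwise) until the needle bottoms on its seat, then, with the knob still bottomed, turn the graduated bezel under it by its lugs until the green zero mark stands at the red pointer. Then back the knob off a quarter of a turn, so that the pointer reads the long mark a quarter turn anticlockwise of zero, and leave bezel and knob so; do not disturb the things lying around.

Things in the scene. Friction and masses are not known exactly. Their poses are not given: they have to be found in the camera images.
- valve: golden dispensing valve standing nose down in an aluminium bench stand (base 170 x 150 mm) bolted to the bench. Origin: under the centre of the base, on the valve's vertical axis, about which bezel and knob turn; z up. Higher than 112 mm above the bench the valve is at most 82 mm across (its cap, top at 160 mm), but for two air fittings on its +x side, reaching 58 mm from the axis, up to 147 mm high.
- bezel: graduated aluminium ring, 92 mm across, 13.5 mm thick, top 175.5 mm above the bench, with four finger lugs; white face with 20 divisions of 18 degrees, long black marks at the quarters, one green zero mark. Turns either way without end against 0.12 N m of friction and stays where left. Too big to grasp across. Origin: on the axis, at its underside; x points at the zero mark, z up.
- lug (a point): outer end of one of the bezel's four equal radial lugs, 71 mm from the axis, at mid thickness; this one stands 45 degrees anticlockwise of the zero mark, the others follow every 90 degrees. Lugs are 16 mm wide, 13.5 mm thick (162 to 175.5 mm above the bench), with round ends; the gaps between them are open above and below.
- zero_mark (a point): outer end of the green zero mark on the bezel's face, 43 mm from the axis
- knob: black round stroke knob, 54 mm in diameter, 35 mm high, above the bezel on the same axis. Clockwise from above closes it: it sinks 1.5 mm per turn against 0.1 N m of friction, then stops dead where the needle bottoms. It starts 0.15 to 0.35 turn open. Where it bottoms differs from valve to valve and is only felt: the torque rises steeply. Origin: on the axis, 1 mm below its underside; x along the pointer.
- knob_top (a point): centre of the knob's top face, 214.5 mm above the bench when bottomed (underside 179.5 mm); a white line on it runs the way the pointer points
- pointer_tip (a point): tip of the flat red pointer on the knob's foot, 43 mm from the axis, 179 mm above the bench, just over the bezel's face; it turns with the knob
- nest: loose orange potting nest, 200 x 140 x 24 mm, origin under its centre; bystander
- tips_tray: loose black divided tray of dispensing tips, 180 x 130 x 30 mm, origin under its centre; bystander
- spanner: loose spanner, 160 mm long, lying on the bench, origin under its middle, x along it; bystander
- syringe: loose clear syringe barrel, 24 mm thick, 125 mm long over all, lying on the bench, origin under its middle, x along it; bystander
There are look-alikes about, which are no part of the job. What is shaped like the valve but blue or pink is not meant.

How it is judged:
On the way, in this order (a step that is already met when the one before it is completed fails the run):
1. the knob is screwed down until it bottoms (within 1/40 of a turn of the stop: its underside less than 0.0375 mm above its bottomed height) (z of knob in the frame of valve below 0.178537 m), for 0.2 s.
2. with the knob still bottomed, the bezel's zero mark stands at the pointer, within 6 degrees (4.5 mm at the scale) (z of knob in the frame of valve below 0.178537 m and x of pointer_tip in the frame of bezel above 0 m and y of pointer_tip in the frame of bezel between -0.0045 and 0.0045 m and angular speed of bezel below 0.05 rad/s), for 0.3 s.
At the end, for the whole second after the job is handed in: The knob is a quarter turn (within 15 degrees) open from where it bottomed, the pointer reads the quarter-turn mark anticlockwise of the green zero within 9 degrees (6.7 mm at the scale), and knob and bezel are at rest and released (z of knob in the frame of valve between 0.178813 and 0.178937 m and y of pointer_tip in the frame of bezel above 0 m and x of pointer_tip in the frame of bezel between -0.0067 and 0.0067 m and angular speed of each of knob, bezel below 0.05 rad/s); the robot touches nothing.
It fails at once if a bystander (nest, tips tray, spanner or syringe) is shifted more than 25 mm (distance of any of nest, tips_tray, spanner, syringe from where it was at the start of the episode above 0.025 m).
It also fails if it takes over 69 s, if anything falls off the work surface, if the arm or the gripper's body presses on something with over 40 N, if the wrist force passes 120 N, or if a joint passes its speed limit or range.

## Working session

There is one attempt and no reset: what is moved stays moved. The work goes in short steps, each a Python script; the robot and the scene stay as the last script left them, time stands still between calls to the robot, and variables do not carry over. Pictures are saved under pics/ and viewed, and the job is handed in when it is done.

```bash
ls; mkdir -p pics; python3 - <<'E'
from station import env
import cv2,numpy as np
o=env.observe(); print({k:np.round(v,3) for k,v in o.items()})
for n in("top","side","wrist"):
    im,d=env.capture(n); cv2.imwrite(f"pics/{n}0.png",im[:,:,::-1]); np.save(f"pics/{n}0.npy",d)
    c=env.calibration(n); print(n,c)
E
```

```text
pics
{'t': np.float64(0.0), 'joint_pos': array([ 1.116,  0.159,  1.598,  0.   ,  1.386, -0.21 ]), 'joint_vel': array([-0.001, -0.001, -0.   , -0.001, -0.001, -0.002]), 'joint_efforts': array([ 1.0000e-03, -3.9600e+01, -3.3144e+01, -0.0000e+00,  8.0000e-03,
       -0.0000e+00]), 'tool_pos': array([0.139, 0.557, 0.23 ]), 'tool_rot': array([-0.701,  0.702, -0.087,  0.086]), 'force': array([-0.093,  0.791,  0.161]), 'wrist_torque': array([-0.027, -0.018, -0.003]), 'opening': np.float64(0.086)}
top {'camera_matrix': array([[493.39586043,   0.        , 314.70558875],
       [  0.        , 493.39586043, 243.47590787],
       [  0.        ,   0.        ,   1.        ]]), 'xyz': array([0.46233236, 0.04148501, 1.3860243 ]), 'attitude': array([ 0.71541515,  0.02479383, -0.02631173, -0.69776366])}
side {'camera_matrix': array([[452.36825606,   0.        , 317.12039668],
       [  0.        , 452.36825606, 241.32656743],
       [  0.        ,   0.        ,   1.        ]]), 'xyz': array([ 0.0162214 , -0.54529787,  0.73862738]), 'attitude': array([ 0.82696473,  0.41508243, -0.1674184 , -0.34030425])}
wrist {'camera_matrix': array([[414.27615541,   0.        , 315.80521715],
       [  0.        , 414.27615541, 236.4953282 ],
       [  0.        ,   0.        ,   1.        ]]), 'hand_eye': array([[-3.93487210e-04, -9.55575598e-01, -2.94745860e-01,
        -7.54833108e-02],
       [ 2.59656229e-04,  2.94745776e-01, -9.55575670e-01,
        -1.43512029e-01],
       [ 9.99999889e-01, -4.52539402e-04,  1.32142463e-04,
         1.37564680e-04],
       [ 0.00000000e+00,  0.00000000e+00,  0.00000000e+00,
         1.00000000e+00]])}
```

View pics/top0.png

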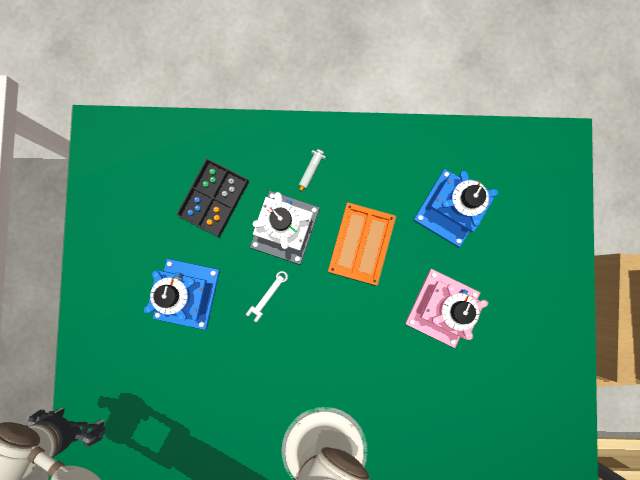

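View pics/side0.png

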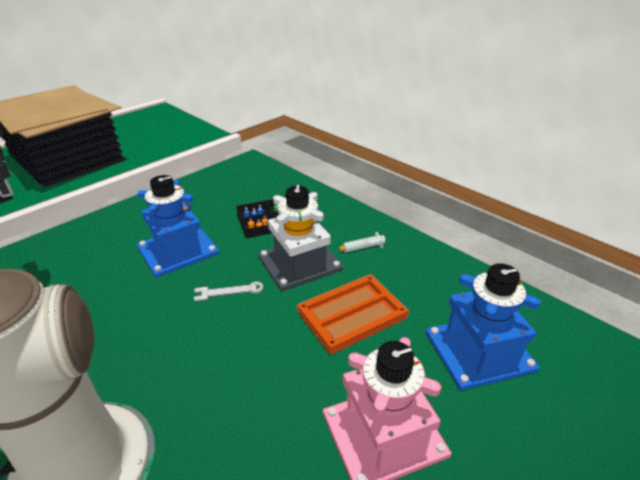

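View pics/wrist0.png

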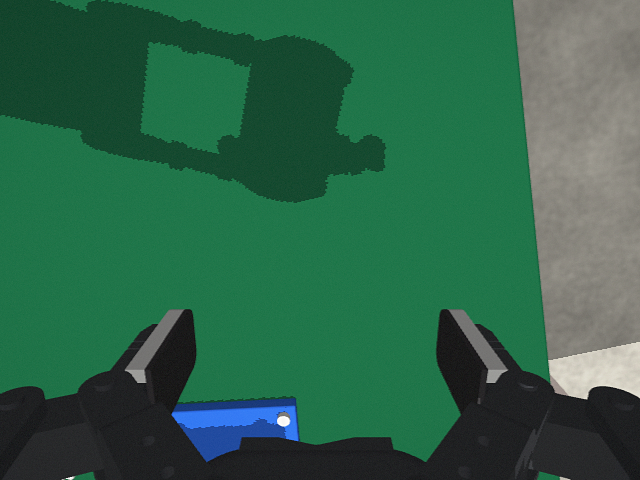

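Look-alikes in the top view: the aluminium stand with the golden valve at (281,220), blue ones at (168,296) and (470,197), and a pink one at (463,312). I choose (281,220), because it shows gold under the bezel in the side view at (298,222). I'll check that in a close crop.

```bash
cat > h.py <<'E'
import numpy as np,cv2
from scipy.spatial.transform import Rotation as R
def rot(q): return R.from_quat([q[1],q[2],q[3],q[0]])
def quat(r): x=r.as_quat(); return [x[3],x[0],x[1],x[2]]
def campose(env,n,o=None):
    c=env.calibration(n)
    if n=="wrist":
        o=o or env.observe(); H=c["hand_eye"]; Rt=rot(o["tool_rot"]).as_matrix()
        return c["camera_matrix"],Rt@H[:3,3]+o["tool_pos"],Rt@H[:3,:3]
    return c["camera_matrix"],c["xyz"],rot(c["attitude"]).as_matrix()
def ray(K,p,Rm,uv,z):
    uv=np.atleast_2d(uv).astype(float)
    d=np.c_[(uv[:,0]-K[0,2])/K[0,0],-(uv[:,1]-K[1,2])/K[1,1],-np.ones(len(uv))]@Rm.T
    return p+d*((z-p[2])/d[:,2])[:,None]
def proj(K,p,Rm,X):
    c=(np.atleast_2d(X)-p)@Rm
    return np.c_[K[0,2]+K[0,0]*c[:,0]/-c[:,2],K[1,2]-K[1,1]*c[:,1]/-c[:,2]]
def pix2w(K,p,Rm,uv,depth):
    d=np.array([(uv[0]-K[0,2])/K[0,0],-(uv[1]-K[1,2])/K[1,1],-1])*depth
    return p+Rm@d
E
python3 - <<'E'
from station import env
from h import *
im=cv2.imread("pics/top0.png"); c=im[170:280,230:340]; cv2.imwrite("pics/topc.png",cv2.resize(c,(770,770*c.shape[0]//c.shape[1]))[:600]) 
s=cv2.imread("pics/side0.png")[170:290,240:360]; cv2.imwrite("pics/sidec.png",cv2.resize(s,(600,600)))
K,p,Rm=campose(env,"top"); d=np.load("pics/top0.npy")
hsv=cv2.cvtColor(im,cv2.COLOR_BGR2HSV)
m=np.zeros(im.shape[:2],np.uint8); m[195:245,255:310]=(hsv[195:245,255:310,2]<60)
n,l,st,ce=cv2.connectedComponentsWithStats(m); print(st,ce)
i=1+st[1:,4].argmax(); print(ray(K,p,Rm,ce[i],.2145), d[int(ce[i][1]),int(ce[i][0])],pix2w(K,p,Rm,ce[i],d[int(ce[i][1]),int(ce[i][0])]))
E
```

```text
[[     0      0    640    480 307166]
 [   273    212      1      1      1]
 [   289    213      1      1      1]
 [   290    215      1      1      1]
 [   274    220     18     11     31]] [[319.50395877 239.50151709]
 [273.         212.        ]
 [289.         213.        ]
 [290.         215.        ]
 [283.70967742 227.        ]]
[[0.58474046 0.11493665 0.2145    ]] 1.1780603 [0.58482842 0.11498943 0.21365809]
```

View pics/topc.png

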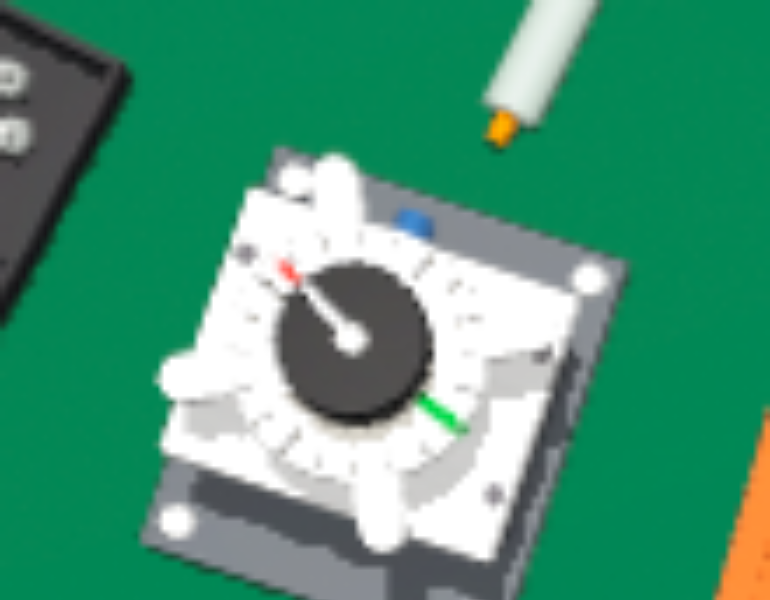

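View pics/sidec.png

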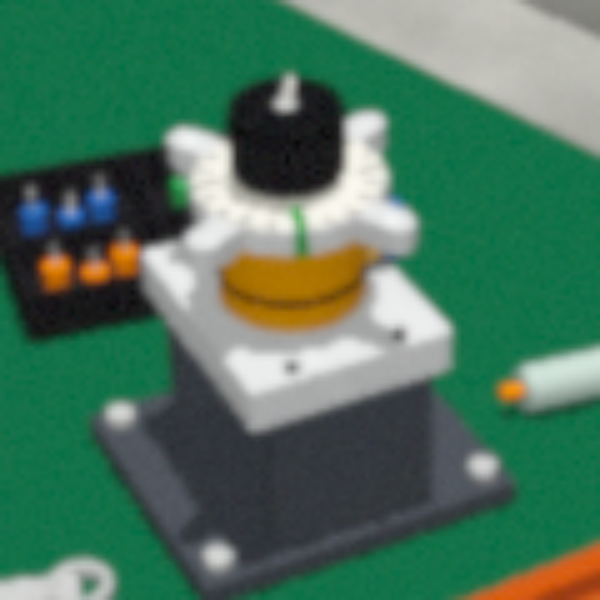

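```bash
cat >> h.py <<'E'
def down(psi):
    c,s=np.cos(psi),np.sin(psi)
    return quat(R.from_matrix(np.array([[c,0,-s],[s,0,c],[0,-1,0]])))
E
python3 - <<'E'
from station import env
from h import *
o=env.observe(); print(rot(o["tool_rot"]).as_matrix().round(2))
for d in range(-180,180,30):
    for r,z in ((0,.186),(.06,.158)):
        P=np.array([.593,.125,z])+r*np.array([np.cos(np.radians(d)),np.sin(np.radians(d)),0])
        q=env.inverse_kinematics(P,down(np.radians(d))); print(d,r,None if q is None else np.round(q,2))
K,p,Rm=campose(env,"top"); print(ray(K,p,Rm,[280.7,219.3],.2145))
print(env.observe()["t"])
E
```

```text
[[ 0.97 -0.    0.24]
 [-0.24 -0.    0.97]
 [-0.   -1.   -0.  ]]
-180 0 [ 0.01  0.27  1.55 -0.    1.31  1.58]
-180 0.06 [ 0.01  0.16  1.75 -0.    1.24  1.58]
-150 0 [ 0.01  0.27  1.55 -0.    1.31  1.06]
-150 0.06 [-0.05  0.16  1.75 -0.    1.24  1.  ]
-120 0 [ 0.01  0.27  1.55 -0.    1.31  0.53]
-120 0.06 [-0.08  0.21  1.69 -0.    1.24  0.44]
-90 0 [ 0.01  0.27  1.55 -0.    1.31  0.01]
-90 0.06 [-0.09  0.28  1.61 -0.    1.26 -0.09]
-60 0 [ 0.01  0.27  1.55  0.    1.31 -0.52]
-60 0.06 [-0.08  0.35  1.51  0.    1.28 -0.6 ]
-30 0 [ 0.01  0.27  1.55 -0.    1.31 -1.04]
-30 0.06 [-0.04  0.41  1.44 -0.    1.29 -1.09]
0 0 [ 0.01  0.27  1.55 -0.    1.31 -1.56]
0 0.06 [ 0.01  0.44  1.39 -0.    1.3  -1.56]
30 0 [ 0.01  0.27  1.55 -0.    1.31 -2.09]
30 0.06 [ 0.05  0.44  1.4  -0.    1.3  -2.04]
60 0 [ 0.01  0.27  1.55  0.    1.31 -2.61]
60 0.06 [ 0.09  0.4   1.45  0.    1.29 -2.53]
90 0 None
90 0.06 None
120 0 [ 0.01  0.27  1.55 -0.    1.31  2.63]
120 0.06 [ 0.1   0.26  1.63 -0.    1.25  2.72]
150 0 [ 0.01  0.27  1.55 -0.    1.31  2.1 ]
150 0.06 [ 0.06  0.19  1.71 -0.    1.24  2.16]
[[0.60303661 0.12266541 0.2145    ]]
0.15
```

```bash
python3 - <<'E'
from station import env
from h import *
env.goto([.60,.122,.29],down(0))
o=env.observe(); im,d=env.capture("wrist"); cv2.imwrite("pics/w1.png",im[:,:,::-1]); np.save("pics/w1.npy",d)
import pickle; pickle.dump(o,open("pics/w1.pkl","wb")); print(o["t"],o["tool_pos"],o["force"],o["wrist_torque"])
E
```

```text
2.425 [0.59970885 0.12292574 0.28992559] [0.21326384 0.06823698 0.21518682] [-0.00482109  0.01434168 -0.04416731]
```

View pics/w1.png

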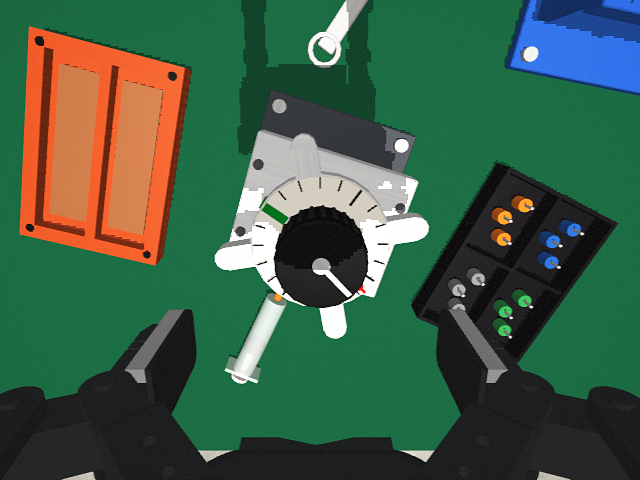

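```bash
python3 - <<'E'
from station import env
from h import *
import pickle
o=pickle.load(open("pics/w1.pkl","rb")); im=cv2.imread("pics/w1.png"); d=np.load("pics/w1.npy")
K,p,Rm=campose(env,"wrist",o)
hub=ray(K,p,Rm,[321,266],.215)[0]; print("hub",hub, "depth pt",pix2w(K,p,Rm,(310,280),d[280,310]), pix2w(K,p,Rm,(375,220),d[220,375]))
L=ray(K,p,Rm,[[304,135],[428,228],[334,338],[217,260]],.172); c=L.mean(0); print(L.round(4),"mean",c, np.hypot(*(L-c)[:,:2].T))
hsv=cv2.cvtColor(im,cv2.COLOR_BGR2HSV)
for nm,lo,hi,z in(("g",(45,120,40),(80,255,160),.1755),("r",(0,150,120),(6,255,255),.179),("r2",(172,150,120),(180,255,255),.179)):
    m=cv2.inRange(hsv,lo,hi); m[:180]=0;m[310:]=0;m[:,:250]=0;m[:,400:]=0
    if nm=="g":
        m[:,300:]=0; m[:200]=0;m[226:]=0
    ys,xs=np.nonzero(m); 
    if len(xs)==0: continue
    W=ray(K,p,Rm,np.c_[xs,ys],z)-hub; r=np.hypot(W[:,0],W[:,1]); k=(r<.047)&(r>.026)
    n=len(xs); print(nm,n,k.sum(),np.degrees(np.arctan2(W[k,1].mean(),W[k,0].mean())),r[k].min(),r[k].max(),xs[k].mean(),ys[k].mean())
print("lug ang",np.degrees(np.arctan2(*(L-c)[:,[1,0]].T)), "wrt hub",np.degrees(np.arctan2(*(L-hub)[:,[1,0]].T)))
# knob top from depth
u,v=np.meshgrid(np.arange(640),np.arange(480)); dd=np.c_[((u-K[0,2])/K[0,0]).ravel(),(-(v-K[1,2])/K[1,1]).ravel(),-np.ones(u.size)]*d.ravel()[:,None]
W=p+dd@Rm.T; k=(abs(W[:,2]-.2145)<.003)&(np.hypot(*(W-hub)[:,:2].T)<.05); (cx,cy),rr=cv2.minEnclosingCircle(W[k][:,:2].astype(np.float32)*1000); print("knob top",k.sum(),W[k].mean(0),cx,cy,rr)
K,p,Rm=campose(env,"top"); print("top hub",ray(K,p,Rm,[230+352/7,170+340/7],.2145))
E
```

```text
hub [0.60902652 0.12607484 0.215     ] depth pt [0.6167714  0.11987496 0.21688839] [0.59231222 0.16104596 0.17663709]
[[0.5397 0.1158 0.172 ]
 [0.5989 0.1967 0.172 ]
 [0.6807 0.1363 0.172 ]
 [0.6215 0.0567 0.172 ]] mean [0.61019669 0.12638161 0.172     ] [0.07132719 0.0712663  0.07120261 0.07054661]
g 240 240 -125.10345809328484 0.027509342546466795 0.04685827770052026 274.0833333333333 213.10833333333332
r 26 26 42.180523189184164 0.03922437249636486 0.043888569684093215 361.38461538461536 289.11538461538464
lug ang [-171.4527625    99.11219096    7.96694872  -80.77789327] wrt hub [-171.55853161   98.14591006    8.07902203  -79.79836468]
knob top 6620 [0.60694164 0.12565492 0.21560878] 608.274658203125 125.65451049804688 26.923519134521484
top hub [[0.60476209 0.12370681 0.2145    ]]
```

```bash
python3 - <<'E'
from station import env
from h import *
q=down(0)
env.goto([.608,.1257,.23],q)
print(env.servo_line([.608,.1257,.185],velocity=.08,force_limit=8))
def s():
    o=env.observe(); print(round(o["t"],2),o["tool_pos"].round(4),o["force"].round(2),o["wrist_torque"].round(3),round(o["opening"],4))
s(); env.command_gripper(.045,30); s()
env.servo_line([.608,.1257,.185],down(np.radians(-4))); s()
E
```

```text
False
3.54 [0.6081 0.1257 0.1851] [-0.37 -0.62  0.9 ] [ 0.001  0.018 -0.009] 0.0855
3.93 [0.6084 0.1256 0.1858] [-0.33 -0.21  1.63] [-0.009  0.066  0.02 ] 0.0531
4.18 [0.6084 0.1257 0.1858] [-0.5   0.27  5.28] [-0.051  0.14  -0.1  ] 0.053
```

```bash
python3 - <<'E'
from station import env
from h import *
a=-4
while a>-140:
    a-=6
    env.servo_line([.608,.1257,.185+a/360*.0015],down(np.radians(a)))
    o=env.observe(); x=rot(o["tool_rot"]).as_matrix()[:,0]; T=o["wrist_torque"]
    print(a,round(np.degrees(np.arctan2(x[1],x[0])),1),round(o["t"],2),o["force"].round(1),T.round(3),round(o["tool_pos"][2],4))
    if abs(T[2])>.4 or np.linalg.norm(o["force"])>35: break
E
```

```text
-10 -9.8 4.44 [-0.7 -0.2  6.3] [-0.016  0.118 -0.088] 0.1857
-16 -15.8 4.7 [-0.9  0.1  5.5] [-0.058  0.113 -0.109] 0.1857
-22 -21.8 4.96 [-0.5 -0.3  6. ] [ 0.014  0.099 -0.113] 0.1857
-28 -27.8 5.22 [-0.9  0.7  5.5] [ 0.024  0.095 -0.056] 0.1857
-34 -33.8 5.47 [0.  0.2 4.9] [ 0.003  0.111 -0.126] 0.1856
-40 -39.8 5.73 [-0.3  0.8  5.1] [ 0.04   0.104 -0.048] 0.1856
-46 -45.8 5.99 [0.3 0.1 5.5] [ 0.08   0.08  -0.048] 0.1856
-52 -51.8 6.25 [-0.4 -0.1  4.9] [ 0.111  0.013 -0.086] 0.1856
-58 -57.7 6.51 [ 0.2 -0.3  6.4] [0.076 0.042 0.557] 0.1855
```

```bash
python3 - <<'E'
from station import env
from h import *
for a in(-59.5,-61):
    env.servo_line([.608,.1257,.185+a/360*.0015],down(np.radians(a)))
    o=env.observe(); x=rot(o["tool_rot"]).as_matrix()[:,0]; T=o["wrist_torque"]
    print(a,round(np.degrees(np.arctan2(x[1],x[0])),1),round(o["t"],2),o["force"].round(1),T.round(3),round(o["tool_pos"][2],4))
env.wait(.2); print(env.observe()["wrist_torque"])
for n in("wrist","side"):
    im,d=env.capture(n); cv2.imwrite(f"pics/{n}2.png",im[:,:,::-1])
s=cv2.imread("pics/side2.png")[150:290,220:380]; cv2.imwrite("pics/side2c.png",cv2.resize(s,None,fx=4,fy=4,interpolation=cv2.INTER_CUBIC))
E
```

```text
-59.5 -59.1 6.76 [0.5 1.1 4.5] [ 0.109 -0.011  1.21 ] 0.1855
-61 -60.6 7.01 [0.1 0.2 5.5] [ 0.162 -0.072  1.302] 0.1855
[ 0.05078797 -0.10618386  1.27143435]
```

View pics/wrist2.png

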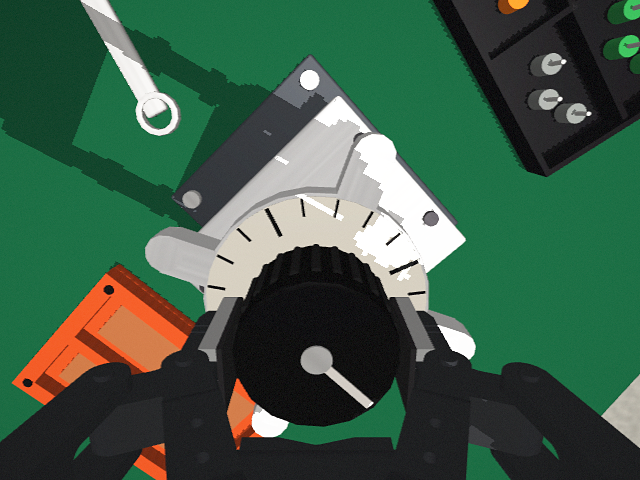

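View pics/side2c.png

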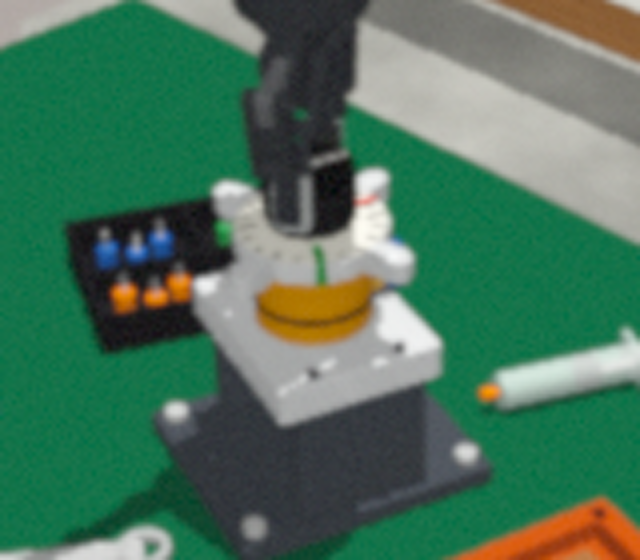

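```bash
python3 - <<'E'
from station import env
from h import *
import pickle
env.command_gripper(.085)
env.servo_line([.608,.1257,.225])
env.goto([.608,.1257,.29],down(np.radians(-60)))
o=env.observe(); im,d=env.capture("wrist"); cv2.imwrite("pics/w3.png",im[:,:,::-1]); np.save("pics/w3.npy",d); pickle.dump(o,open("pics/w3.pkl","wb")); print(o["t"],o["tool_pos"])
E
```

```text
8.5167 [0.60843393 0.12571711 0.29065961]
```

View pics/w3.png

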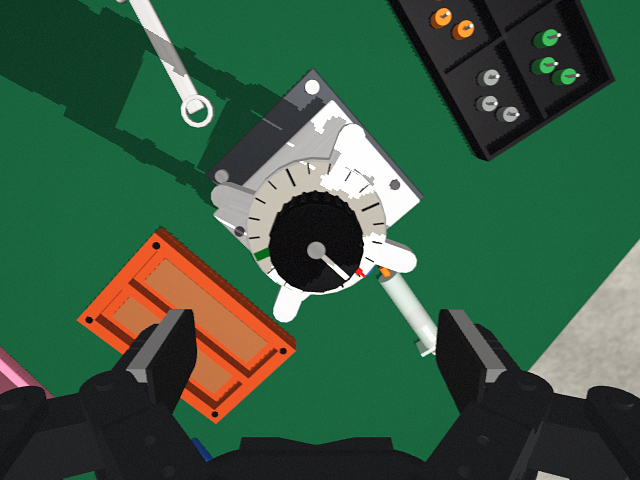

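```bash
cat >> h.py <<'E'
def marks(env,o,im,L_uv=None,hub_uv=None,guess=(.6085,.126)):
    "im BGR; pointer and zero angle from the axis"
    K,p,Rm=campose(env,"wrist",o)
    hsv=cv2.cvtColor(im,cv2.COLOR_BGR2HSV); c=np.array(guess)
    if L_uv is not None:
        L=ray(K,p,Rm,L_uv,.172); c=L.mean(0)[:2]; L=L[:,:2]-c
        print("lug centre",c.round(4),"r",np.hypot(*L.T).round(4),"ang",np.degrees(np.arctan2(L[:,1],L[:,0])).round(1))
    if hub_uv is not None: print("hub",ray(K,p,Rm,hub_uv,.215).round(4))
    v,u=np.mgrid[0:480,0:640]; uv=np.c_[u.ravel(),v.ravel()]
    out={}
    for nm,ms,z,r0,r1 in(("zero",[((45,150,40),(80,255,255))],.1755,.0285,.0465),("ptr",[((0,150,100),(7,255,255)),((172,150,100),(180,255,255))],.179,.028,.0445)):
        m=sum(cv2.inRange(hsv,*x) for x in ms).ravel()>0
        W=ray(K,p,Rm,uv,z)[:,:2]-c; r=np.hypot(*W.T); k=m&(r>r0)&(r<r1)
        if k.sum(): 
            a=W[k].mean(0); out[nm]=np.degrees(np.arctan2(a[1],a[0])); print(nm,k.sum(),round(out[nm],1),"px",uv[k].mean(0).round(),"r",r[k].min().round(4),r[k].max().round(4))
    return out,c
E
python3 - <<'E'
from station import env
from h import *
import pickle
o=pickle.load(open("pics/w3.pkl","rb")); im=cv2.imread("pics/w3.png")
marks(env,o,im,[[352,125],[416,266],[285,321],[212,200]],[316,250])
marks(env,pickle.load(open("pics/w1.pkl","rb")),cv2.imread("pics/w1.png"),None,None,(.6095,.126))
E
```

```text
lug centre [0.61   0.1239] r [0.0716 0.0717 0.0693 0.0706] ang [ 102.3   10.4  -78.6 -167.7]
hub [[0.6086 0.1257 0.215 ]]
zero 493 -73.9 px [305. 276.] r 0.0332 0.0465
ptr 45 -11.9 px [359. 272.] r 0.0357 0.0426
zero 333 -91.6 px [288. 243.] r 0.0286 0.0465
ptr 26 42.4 px [361. 289.] r 0.0388 0.0434
```

```bash
python3 - <<'E'
from h import *
for n,(x0,y0,x1,y1) in (("w1",(255,200,300,230)),("w3",(245,240,285,265))):
    im=cv2.imread(f"pics/{n}.png"); 
    print(n,[ (im[y,x].tolist(),cv2.cvtColor(im[y:y+1,x:x+1],cv2.COLOR_BGR2HSV)[0,0].tolist()) for x,y in ([(274,213),(268,211),(200,100)] if n=="w1" else [(263,254),(258,255),(300,100)])])
a=cv2.imread("pics/w3.png")[180:300,240:400]; cv2.imwrite("pics/w3c.png",cv2.resize(a,None,fx=4,fy=4,interpolation=cv2.INTER_CUBIC))
E
```

```text
w1 [([30, 114, 6], [67, 242, 114]), ([32, 115, 5], [67, 244, 115]), ([65, 109, 25], [74, 197, 109])]
w3 [([31, 105, 6], [68, 240, 105]), ([26, 103, 2], [67, 250, 103]), ([108, 102, 100], [113, 19, 108])]
```

View pics/w3c.png

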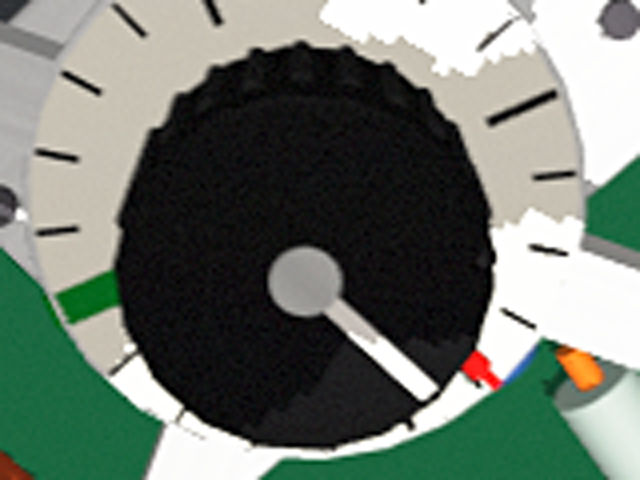

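```bash
sed -i 's/((45,150,40),(80,255,255))/((50,222,60),(71,255,255))/' h.py; python3 - <<'E'
from station import env
from h import *
import pickle
for g in((.6085,.126),(.610,.124)):
  for n in("w1","w3"): marks(env,pickle.load(open(f"pics/{n}.pkl","rb")),cv2.imread(f"pics/{n}.png"),None,None,g)
E
```

```text
zero 198 -124.4 px [274. 213.] r 0.0285 0.0465
ptr 26 41.5 px [361. 289.] r 0.0395 0.0442
zero 107 -125.0 px [262. 254.] r 0.034 0.0465
ptr 44 -14.4 px [359. 272.] r 0.0376 0.044
zero 189 -128.2 px [273. 212.] r 0.0285 0.046
ptr 26 44.9 px [361. 289.] r 0.0398 0.0444
zero 113 -128.5 px [261. 254.] r 0.0335 0.0462
ptr 45 -12.1 px [359. 272.] r 0.0357 0.0426
```

```bash
cat >> h.py <<'E'
AX=np.array([.6088,.1257])
def arc(a,r,z): a=np.radians(a); return [AX[0]+r*np.cos(a),AX[1]+r*np.sin(a),z]
def s(env,l=""):
    o=env.observe(); x=rot(o["tool_rot"]).as_matrix()[:,0]
    print(l,round(o["t"],2),round(np.degrees(np.arctan2(x[1],x[0])),1),o["tool_pos"].round(4),o["force"].round(1),o["wrist_torque"].round(2),round(o["opening"],4)); return o
E
python3 - <<'E'
from station import env
from h import *
a=-170.5; q=down(np.radians(a))
env.command_gripper(.042,30)
env.goto(arc(a,.062,.25),q)
env.goto(arc(a,.062,.19),q)
s(env); im,d=env.capture("wrist"); cv2.imwrite("pics/w4.png",im[:,:,::-1])
print(env.servo_line(arc(a,.062,.160),velocity=.06,force_limit=6)); s(env)
E
```

```text
11.07 -170.5 [0.5467 0.1155 0.1891] [0.  0.2 0.7] [-0.01 -0.04 -0.01] 0.0417
False
 11.78 -170.5 [0.5476 0.1155 0.1599] [-0.4  0.4 -0.5] [-0.02 -0.01  0.01] 0.042
```

View pics/w4.png

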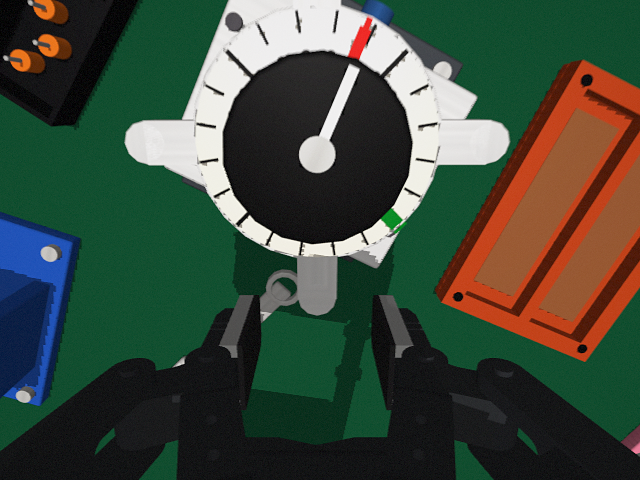

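```bash
python3 - <<'E'
from station import env
from h import *
a=-170.5
env.command_gripper(.008,30); s(env,"grip")
tgt=-170.5+112
while a<tgt-.01:
    a=min(a+8,tgt)
    env.servo_line(arc(a,.062,.160),down(np.radians(a)),velocity=.06)
    o=s(env,round(a,1))
    if np.linalg.norm(o["force"])>40: print("high");break
im,d=env.capture("wrist"); cv2.imwrite("pics/w5.png",im[:,:,::-1])
marks(env,o,cv2.imread("pics/w5.png"),None,None,AX)
E
```

```text
grip 12.12 -170.5 [0.548  0.1154 0.1606] [-1.1  0.2  1.8] [ 0.03  0.1  -0.01] 0.015
-162.5 12.42 -162.7 [0.55   0.107  0.1606] [-1.5  0.3  3. ] [-0.09  0.11  0.1 ] 0.0152
-154.5 12.71 -154.8 [0.5531 0.0991 0.1605] [-0.4 -0.7  5.1] [-0.17  0.05  0.14] 0.0149
-146.5 13.0 -146.8 [0.5573 0.0917 0.1605] [-0.7 -1.8  4.5] [-0.13  0.04  0.07] 0.0147
-138.5 13.29 -138.9 [0.5625 0.0849 0.1605] [-0.2 -1.   4.3] [-0.11  0.03  0.06] 0.0149
-130.5 13.58 -131.0 [0.5686 0.0789 0.1605] [-0.4 -2.3  5. ] [-0.19  0.13  0.06] 0.0153
-122.5 13.88 -123.0 [0.5756 0.0737 0.1605] [-0.3 -1.4  7.1] [-0.2   0.11  0.07] 0.0147
-114.5 14.17 -115.0 [0.5831 0.0696 0.1605] [-0.4 -1.   6.2] [-0.2   0.12  0.15] 0.0149
-106.5 14.46 -107.1 [0.5912 0.0666 0.1605] [-0.9 -0.2  7.3] [-0.2   0.23  0.16] 0.0152
-98.5 14.75 -99.1 [0.5996 0.0647 0.1605] [-0.6 -1.1  7.1] [-0.17  0.16  0.18] 0.0152
-90.5 15.04 -91.0 [0.6082 0.064  0.1605] [-1.3 -2.1  7.1] [-0.19  0.17  0.17] 0.0151
-82.5 15.33 -83.0 [0.6168 0.0645 0.1605] [-0.4 -1.7  7. ] [-0.34  0.18  0.2 ] 0.015
-74.5 15.62 -75.0 [0.6253 0.0662 0.1605] [-1.3 -2.6  6.6] [-0.27  0.13  0.16] 0.0147
-66.5 15.92 -67.0 [0.6335 0.0691 0.1605] [-1.6 -1.5  6.7] [-0.31  0.24  0.15] 0.0149
-58.5 16.21 -59.0 [0.6411 0.0731 0.1605] [-0.4 -2.2  7.4] [-0.3   0.14  0.23] 0.0148
zero 96 -12.6 px [412. 250.] r 0.0408 0.0465
ptr 106 -13.7 px [407. 250.] r 0.0397 0.0443
```

View pics/w5.png

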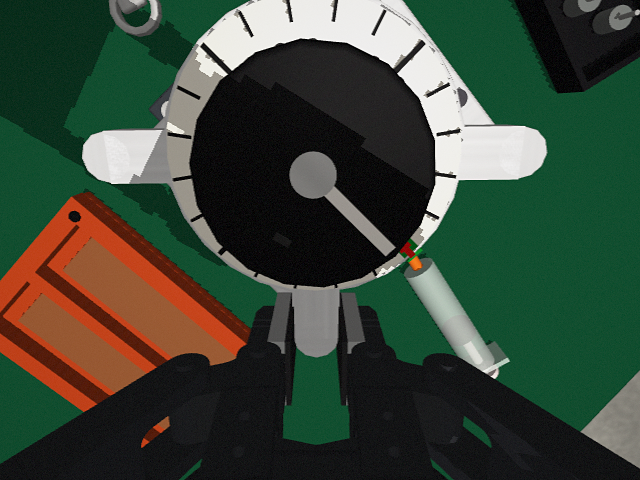

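```bash
python3 - <<'E'
from station import env
from h import *
a=-58.5
env.command_gripper(.042)
env.servo_line(arc(a,.062,.225),velocity=.12)
env.goto(arc(a,.03,.26),down(np.radians(a)))
env.wait(.2); o=s(env)
im,d=env.capture("wrist"); cv2.imwrite("pics/w6.png",im[:,:,::-1])
marks(env,o,cv2.imread("pics/w6.png"),None,None,AX)
E
```

```text
17.83 -58.5 [0.6239 0.0997 0.2582] [-0.3 -1.3 -0.2] [ 0.01 -0.03 -0.03] 0.0424
zero 29 -11.4 px [371. 244.] r 0.0374 0.0463
ptr 69 -13.8 px [367. 245.] r 0.0363 0.0439
```

View pics/w6.png

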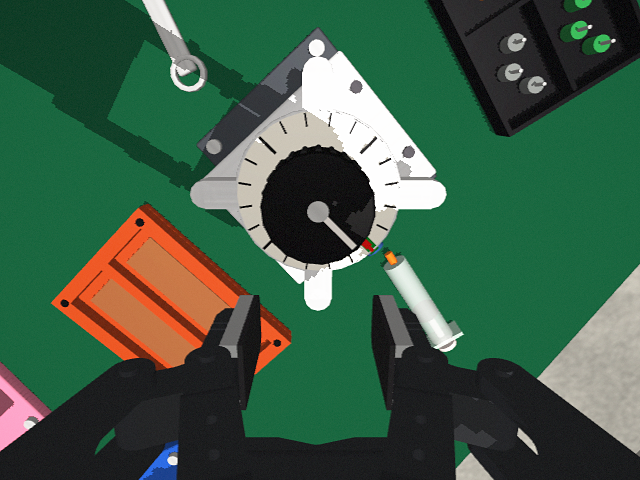

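```bash
python3 - <<'E'
from h import *
a=cv2.imread("pics/w6.png")[215:275,330:410]; cv2.imwrite("pics/w6c.png",cv2.resize(a,None,fx=9,fy=9,interpolation=cv2.INTER_NEAREST))
a=cv2.imread("pics/w5.png")[215:275,370:450]; cv2.imwrite("pics/w5c.png",cv2.resize(a,None,fx=9,fy=9,interpolation=cv2.INTER_NEAREST))
E
```

```text
(no output)
```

View pics/w6c.png

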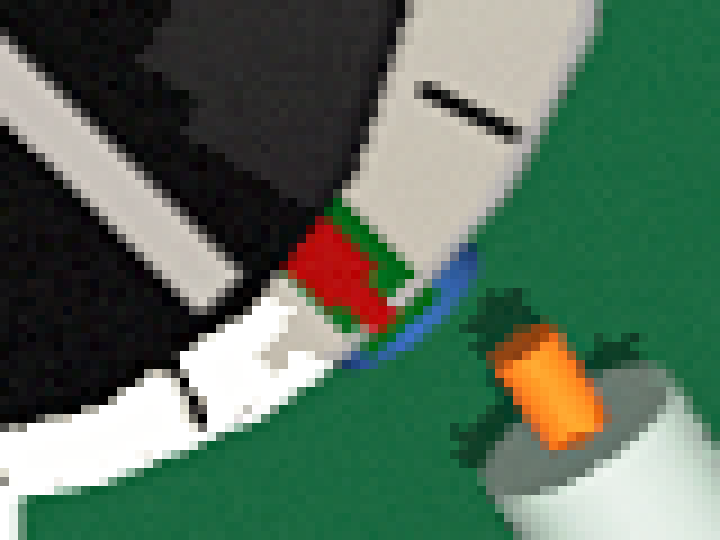

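View pics/w5c.png

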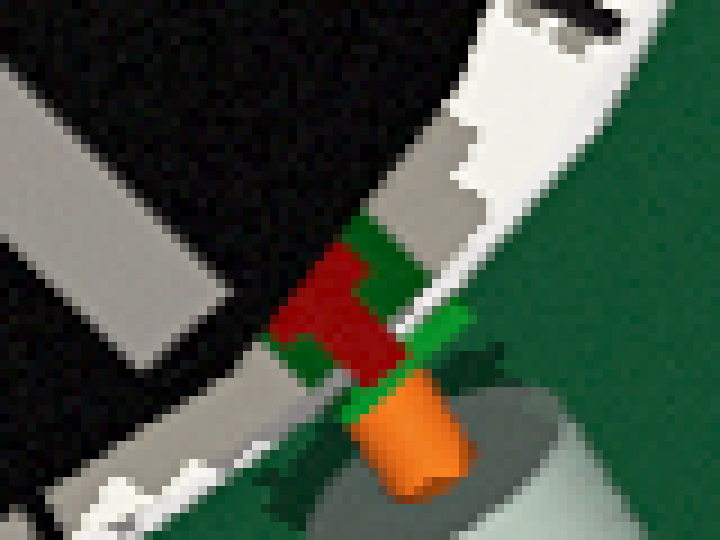

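Green shows on both sides of the red pointer, so the zero mark is about 1° off it. Next I back the knob off.

```bash
python3 - <<'E'
from station import env
from h import *
a=-60
env.command_gripper(.085,30)
env.goto([AX[0],AX[1],.23],down(np.radians(a)))
print(env.servo_line([*AX,.185],velocity=.08,force_limit=8)); s(env)
env.command_gripper(.045,30); s(env,"grip")
while a<30:
    a+=10
    env.servo_line([*AX,.185+(a+60)/360*.0015],down(np.radians(a)))
    o=s(env,a)
im,d=env.capture("wrist"); cv2.imwrite("pics/w7.png",im[:,:,::-1])
env.command_gripper(.085); env.servo_line([*AX,.225])
env.goto([*AX,.29],down(0)); env.wait(.2)
o=s(env); im,d=env.capture("wrist"); cv2.imwrite("pics/w8.png",im[:,:,::-1])
marks(env,o,cv2.imread("pics/w8.png"),None,None,AX)
E
```

```text
False
 19.39 -60.0 [0.609  0.1257 0.1852] [-0.1  0.8  0.7] [0.01 0.01 0.01] 0.0848
grip 19.78 -60.0 [0.6091 0.1256 0.1859] [-0.8 -0.   3. ] [-0.1   0.18  0.06] 0.053
-50 20.11 -50.2 [0.6091 0.1256 0.1859] [-1.2 -0.8  5.5] [-0.06  0.24  0.14] 0.0529
-40 20.43 -40.2 [0.6091 0.1257 0.1859] [-1.5  0.3  5.3] [-0.1   0.29  0.06] 0.053
-30 20.76 -30.2 [0.6091 0.1257 0.186 ] [-0.4 -0.2  5.2] [-0.03  0.31  0.12] 0.0532
-20 21.08 -20.2 [0.6091 0.1258 0.186 ] [-1.5 -0.   4.9] [-0.01  0.27  0.04] 0.0534
-10 21.41 -10.2 [0.6091 0.1258 0.1861] [-1.3 -0.5  6. ] [0.05 0.32 0.08] 0.0532
0 21.73 -0.2 [0.6091 0.1259 0.1861] [-1.3 -0.8  6.2] [0.04 0.34 0.1 ] 0.0533
10 22.06 9.8 [0.6091 0.1259 0.1861] [-2.5 -0.8  5.9] [0.04 0.29 0.05] 0.0532
20 22.38 19.8 [0.609  0.1259 0.1862] [-2.6  1.3  6.4] [0.11 0.37 0.08] 0.0532
30 22.71 29.8 [0.609  0.126  0.1862] [-1.  -0.1  5. ] [0.1  0.38 0.13] 0.0532
 24.37 0.1 [0.608  0.1257 0.288 ] [-0.2  0.3 -0. ] [-0.01  0.04  0.02] 0.0851
zero 10 -13.1 px [300. 296.] r 0.0441 0.0464
ptr 105 76.3 px [372. 248.] r 0.0315 0.0442
```

View pics/w8.png

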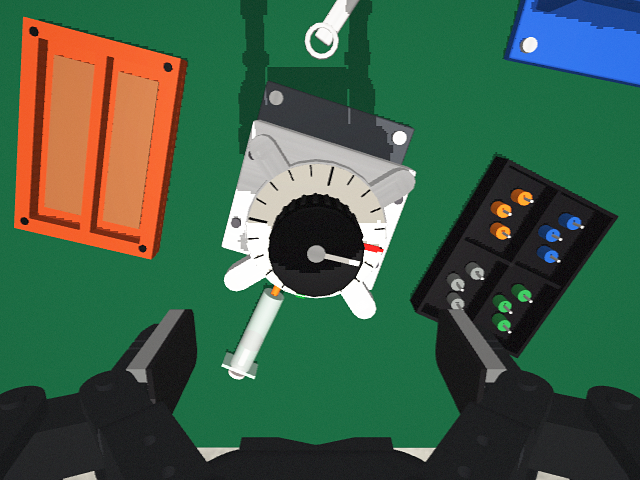

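```bash
python3 - <<'E'
from station import env
from h import *
env.servo_line([*AX,.32]); s(env); env.close_job()
E
```

```text
24.77 0.0 [0.6092 0.1257 0.3206] [ 0.5  0.7 -1. ] [ 0.02 -0.03  0.01] 0.0849
the job is handed in; nothing more can be done
```

The stroke is set and the job is handed in, at 24.8 s of the 69 s allowed. No verdict came back, so what follows rests on my own checks.

- **Bottoming:** I screwed the golden valve's knob clockwise from 42° to about −13.7° (0.155 turn). The wrist torque rose steeply to about 1.3 N m, with the pads slipping slightly at the end. I did not measure the 0.0375 mm height directly; the torque is the evidence that it bottomed.
- **Zeroing:** I turned the bezel about 112° anticlockwise by one lug and released it. The close crop showed green on both sides of the red pointer, so the zero mark is about 1° off (6° allowed).
- **Back-off:** I turned the knob 90° anticlockwise and released it. The last wrist picture gave the pointer at 76.3° and zero at −13.1°, so it reads 89.4° anticlockwise of zero. Only a sliver of the green mark showed in that view.
- **Clearance and bystanders:** The open gripper was raised clear before handing in. No contact with a bystander showed in the forces or pictures.
- **Disagreement:** The top and wrist cameras differed by about 4 mm on the axis position. I used the wrist camera, and the low side forces while gripping bore that out.

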